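Set the step attenuator to its third click

ROBOT

A 6-joint arm with a two-finger parallel gripper is mounted at the origin on the work surface. World frame = base frame: x ahead of the robot, y to its left, z up, the work surface at z = 0. Lengths are in m, angles in degrees, forces in N, time in s.
With the tool pointing down it reaches from about 0.275 to 0.975 m from the base axis. Payload 8.4 kg.
Tool frame: the origin (TCP) lies between the finger pads; the fingertips stand 25 mm ahead of it and the grasp point (between the pads) lies 6 mm ahead of it; z points along the fingers, y is the direction in which the jaws open and shut (so a half turn about z gives the same grasp; the last joint's range is limited). The gripper opens to 92 mm and grips with 3 to 60 N. Pads are 20 mm wide; open, the fingers measure 128 mm over their backs; the gripper's body (75 mm by 189 mm) begins 69 mm behind the grasp point.
Start: joints at [74.805, 20.225, 93.587, -0, 66.188, -0.138], TCP at [0.162, 0.604, 0.24] pointing down, gripper open.
Joint ranges: [-150.9, 150.9], [-52.94, 120.26], [3.33, 152.33], [-74.26, 254.26], [0, 154.13], [-172.89, 172.89]. Speed limits (degrees/s): [127.2, 127.2, 159.86, 180, 180, 180].

INTERFACE

Orientations are given as [roll, pitch, yaw] about the fixed x, y, z axes, in that order (R = Rz(yaw) Ry(pitch) Rx(roll)).
In Python, from workcell import * gives the robot as it stands. Calls block until the motion is done:
- move_ptp(position, orientation): joint-space move of the TCP to a pose.
- movel(position, frame=None, feed=0.15, stop_force=None): straight line of the TCP; frame=None keeps the orientation; feed is the mean speed in m/s. With stop_force (N) it stops when the force on the tool has changed by that much, and returns True; else False.
- set_joints(angles): joint-space move.
- gripper_open() and close_gripper(strength=None): open the fingers fully, or close them until they stop; strength is the grip in N (None keeps the last).
- hold(seconds).
- solve_ik(position, orientation): joint angles nearest the present ones, or None.
- get_obs(): the state.
- capture(name): name is "scene" or "top" or "wrist"; returns (picture, depth): 420x560x3 uint8, red, green, blue; 420x560 float32, m along the optical axis (not along the pixel's ray), 0 where there is no reading.
- camera_model(name): a dict with "fx", "fy", "cx", "cy" (pixels), "T" (4x4, takes a point from camera to world coordinates); the wrist camera has in their place "T_tool_cam" (4x4, takes a point from camera to tool coordinates, whose origin is the TCP and whose axes are the flange's). Camera axes: x right, y up, looking along -z (the intrinsics and any distortion apply to the point x, -y, -z); pixel columns grow to the right and rows downward; lengths in m; the calibration is good to about 2 mm. A picture is of the moment at which its call begins: read the wrist's pose just before it. camera_model takes no time and is no camera call.
A pose or a line that the arm cannot do raises MotionError and nothing moves.
- hand_in(): hands the job in, once; it reports no verdict.
The state is a dict: "t": time; "joints": joint angles; "dq": joint speeds; "tau": joint torques, N m; "ee_pos": TCP position; "orientation": TCP orientation; "ft_force": force on the tool from outside, world axes, zero at the start; "moment": the same for the moment, N m; "finger_gap": opening from 0.0 (shut) to 1.0 (fully open).
Only numpy, scipy, OpenCV 4.12 (cv2) and the standard library are available. Lean on these libraries where they do the work, as an engineer would, in place of code of your own. Each camera call takes 0.05 s, during which the arm holds its last target. There are 200 camera calls.

TASK

The step attenuator on the test bench has been left at an unknown setting. With the fingertips push its lever all the way back to the zero stop, at the end of the box where the two brass sockets are, then push it the other way, counting the clicks from the stop, and leave it resting in the third click without ever running past that. Only push the lever, never pinch it between the fingers, and leave the amplifier's knob, the speakers and the calibrator as they are.

Things in the scene. Friction and masses are not known exactly. Their poses are not given: they have to be found in the camera images.
- attenuator: Step attenuator: a fixed bare-aluminium box, 110 mm (its x) by 180 mm (its y) by 60 mm high, turned up to 0.7 rad either way. Origin: centre of its underside, on the bench; z up. The lever slides in a black slot along y, at x = 0 of its flat top panel. Two brass sockets (16 mm diameter, 22 mm long) stick out of its -y end, the zero end. Lines mark the notches, the zero one longer.
- slide_lever (a joint): Lever's position in the slot, m: 0 at the zero stop, growing along the attenuator's +y (away from the sockets) to 0.096 at the far stop. Seven notches 16 mm apart: 0 (at the stop), 0.016, 0.032, 0.048 (third click) and so on. At the zero stop it will not yield (a notch may take up to 13 N when pushed at speed). Starts in or near the first, second or third notch after zero.
- lever_top (a point): Centre of the lever's top edge, 98 mm above the bench and 38 mm above the panel. The lever is an upright paddle: a steel blade 24 mm (attenuator x) by 6 mm (y) that overtops by 4 mm two black cheeks on its two flat faces. With the cheeks it is 30 mm (x) by 14 mm (y). Axes as the attenuator's.
- cheek_zero: Lever's black cheek on the zero-stop side (attenuator -y): 30 by 4 by 31 mm. Origin: centre of its lower edge, 3 mm above the panel, 5 mm from the lever's middle plane. Push here to go away from zero. A spring ball resists leaving a notch with 5 to 8 N, fading to under 1.5 N from 2 mm before halfway; about 2 mm past halfway the lever snaps on into the next notch by itself, off the finger: one click.
- cheek_far: Lever's black cheek on the side away from the zero stop (attenuator +y), the same size. Push here to go towards zero; the notches feel the same that way.
- zero_stop (a point): Point of the panel surface, 60 mm above the bench, in the middle of the slot, over which the lever's middle stands when it is at the zero stop.
- amplifier: Bystander: a fixed white box 120 by 120 by 70 mm with a rotary knob on top (knob top about 120 mm above the bench), beside the attenuator, to its left or its right. Origin: centre of its underside.
- amp_knob (a joint): Angle of the amplifier's knob, in rad; to be left alone.
- speaker_a: Bystander: a loose small black speaker, 44 by 44 by 22 mm, lying on the bench on the attenuator's -x side. Origin: centre of its underside.
- speaker_b: Bystander: a second loose speaker, the same, also on the attenuator's -x side.
- calibrator: Bystander: a loose dark steel microphone calibrator standing on the bench on the attenuator's +x side: round, 40 mm diameter, 80 mm high, narrower (26 mm) at the top. Origin: centre of its underside.

How it is judged (in metres and radians):
On the way, in this order (a step that is already met when the one before it is completed fails the run):
1. the lever is pushed back to the zero stop (within 3 mm) (value of joint slide_lever below 0.003 m), for 0.1 s.
2. the lever is in the third notch (within 3 mm) (value of joint slide_lever between 0.045 and 0.051 m), for 0.2 s.
At the end, for the whole second after the job is handed in: The lever rests in the third notch from the zero stop (48 mm from it, within 3 mm), after having been at the stop; the knob is within 0.15 rad and the speakers and calibrator are within 15 mm of where they were (all of step 2 and velocity of joint slide_lever between -0.01 and 0.01 m/s and value of joint amp_knob below 0.15 rad and distance of each of speaker_a, speaker_b, calibrator from where it was at the start of the episode below 0.015 m); the robot touches nothing.
It fails at once if the lever ran past the third click (more than halfway to the fourth) (value of joint slide_lever above 0.056 m).
It fails at once if the lever was pinched: the fingers pressed on both cheeks at once with over 3 N (contact force between the fingers and cheek_zero above 3 N and contact force between the fingers and cheek_far above 3 N).
It fails at once if the amplifier's knob was turned by more than 0.15 rad (value of joint amp_knob above 0.15 rad).
It fails at once if a speaker or the calibrator was shifted or lifted by more than 15 mm (distance of any of speaker_a, speaker_b, calibrator from where it was at the start of the episode above 0.015 m).
It also fails if it takes over 72 s, if anything falls off the work surface, if the arm or the gripper's body presses on something with over 40 N, if the wrist force passes 120 N, or if a joint passes its speed limit or range.

## Working session

There is one attempt and no reset: what is moved stays moved. The work goes in short steps, each a Python script; the robot and the scene stay as the last script left them, time stands still between calls to the robot, and variables do not carry over. Pictures are saved under pics/ and viewed, about 8 in all and at most 12, crops included, and the job is handed in when it is done.

```bash
mkdir -p pics; python3 - <<'E'
from workcell import *
import cv2,numpy as np
for n in("top","scene"):
    p,d=capture(n); cv2.imwrite(f"pics/{n}1.png",p[:,:,::-1]); np.save(f"pics/{n}1.npy",d)
    m=camera_model(n); print(n,{k:(np.round(v,4).tolist() if hasattr(v,'__len__') and not isinstance(v,str) else v) for k,v in m.items()})
print(camera_model("wrist")); print(get_obs())
E
```

```text
top {'fx': 495.0638176266325, 'fy': 495.0638176266325, 'cx': 287.25649740944084, 'cy': 205.84233898436014, 'T': [[0.0039, 0.9991, -0.0422, 0.5063], [-0.9997, 0.0029, -0.0242, -0.0544], [-0.024, 0.0423, 0.9988, 1.1241], [0.0, 0.0, 0.0, 1.0]]}
scene {'fx': 418.82560425098427, 'fy': 418.82560425098427, 'cx': 279.1806647952114, 'cy': 205.92832141776714, 'T': [[-0.2711, -0.8083, 0.5226, 0.9901], [0.9625, -0.2212, 0.1572, 0.0766], [-0.0115, 0.5456, 0.838, 0.8111], [0.0, 0.0, 0.0, 1.0]]}
{'fx': 347.54215044242613, 'fy': 347.54215044242613, 'cx': 277.953983684467, 'cy': 211.01009131099315, 'T_tool_cam': array([[ 6.15683137e-04,  9.71503992e-01,  2.37022391e-01,
         6.70076714e-02],
       [ 9.99999491e-01, -4.08768793e-04, -9.22116720e-04,
         7.49051613e-04],
       [-7.98952718e-04,  2.37022838e-01, -9.71503750e-01,
        -1.45377582e-01],
       [ 0.00000000e+00,  0.00000000e+00,  0.00000000e+00,
         1.00000000e+00]])}
{'t': 0.1, 'joints': array([ 7.48033629e+01,  2.02582293e+01,  9.36209938e+01, -2.92722556e-03,
        6.61862194e+01, -1.37493266e-01]), 'dq': array([-0.00597665, -0.00389963, -0.14106855,  0.01996181, -0.07123835,
       -0.03775786]), 'tau': array([ 1.00006549e-03, -5.94905913e+01, -3.34930766e+01,  6.98900199e-02,
        1.83439959e-02,  3.10508611e-06]), 'ee_pos': array([0.16230355, 0.60317758, 0.23897043]), 'orientation': array([-1.79934551e+02,  2.51960681e-03,  1.64942041e+02]), 'ft_force': array([-0.24507458, -0.34358726, -0.45107612]), 'moment': array([0.01839307, 0.01549422, 0.07101753]), 'finger_gap': 0.9989719283068456}
```

View pics/top1.png

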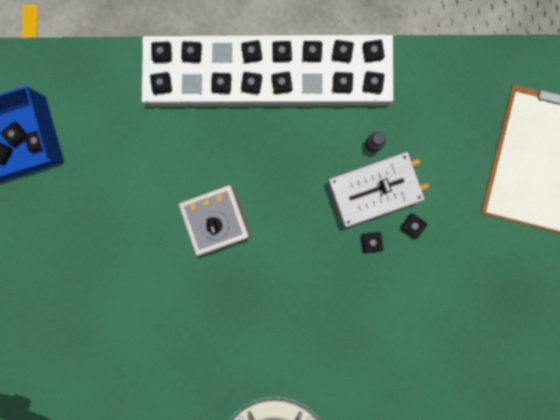

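View pics/scene1.png

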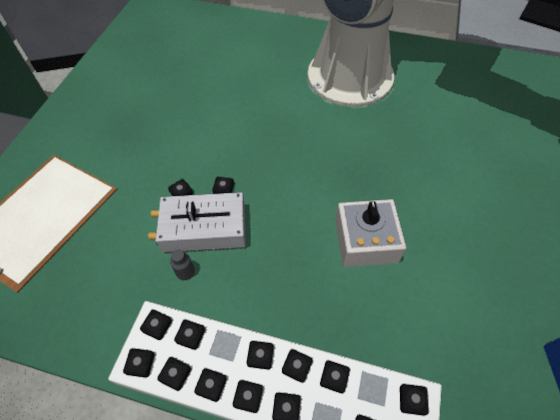

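The top view shows the attenuator at about (377,190), with its sockets at right (world -y) and the lever at (385,186). The calibrator is at (375,142), the speakers are at (372,242) and (413,226), and the amplifier is well away to the left. Next I'll fit the panel from depth.

```bash
cat > h.py <<'E'
import numpy as np,cv2
from workcell import *
from scipy.spatial.transform import Rotation as R
def cam(n,obs=None):
    m=camera_model(n)
    if n=="wrist":
        T=np.eye(4);T[:3,:3]=R.from_euler('xyz',obs['orientation'],degrees=True).as_matrix();T[:3,3]=obs['ee_pos'];m['T']=T@m['T_tool_cam']
    return m
def cloud(m,d):
    v,u=np.mgrid[:d.shape[0],:d.shape[1]]
    P=np.stack([(u-m['cx'])/m['fx']*d,-(v-m['cy'])/m['fy']*d,-d],-1)
    return P@m['T'][:3,:3].T+m['T'][:3,3]
def atz(m,u,v,z):
    r=m['T'][:3,:3]@np.array([(u-m['cx'])/m['fx'],-(v-m['cy'])/m['fy'],-1]);o=m['T'][:3,3]
    return o+r*(z-o[2])/r[2]
def panel(P,d,c,rad=.13):
    ok=(d>0)&(abs(P[...,2]-.06)<.012)&(np.hypot(P[...,0]-c[0],P[...,1]-c[1])<rad)
    return ok,cv2.minAreaRect((P[ok][:,:2]*1000).astype(np.float32))
E
python3 - <<'E'
from h import *
m=cam("top");d=np.load("pics/top1.npy");P=cloud(m,d)
ok,r=panel(P,d,atz(m,377,190,.06));print(r,cv2.boxPoints(r).round(),np.median(P[ok][:,2]))
for u,v,z in[(385,186,.098),(350,198,.06),(404,180,.06),(375,142,.08),(372,242,.022),(413,226,.022),(416,162,.03),(425,186,.03)]:print(u,v,atz(m,u,v,z).round(4))
t=P[(P[...,2]>.08)&(np.hypot(*(P[...,:2]-atz(m,385,186,.09)[:2]).transpose(2,0,1))<.05)];print(len(t),t.mean(0),t.max(0))
E
```

```text
((619.2316284179688, -209.57699584960938), (173.95726013183594, 180.89102172851562), 19.440210342407227) [[ 507. -153.]
 [ 567. -324.]
 [ 731. -266.]
 [ 671.  -95.]] 0.05974247718472747
385 186 [ 0.5913 -0.2317  0.098 ]
350 198 [ 0.5685 -0.1633  0.06  ]
404 180 [ 0.6075 -0.2789  0.06  ]
375 142 [ 0.686  -0.2141  0.08  ]
372 242 [ 0.4733 -0.2156  0.022 ]
413 226 [ 0.5091 -0.3061  0.022 ]
416 162 [ 0.6502 -0.3118  0.03  ]
425 186 [ 0.5971 -0.3311  0.03  ]
107 [ 0.59357707 -0.23418717  0.09324589] [ 0.60869781 -0.22428624  0.1007006 ]
```

```bash
python3 - <<'E'
from h import *
close_gripper(10)
for y in(18.5,-161.5):print(y,solve_ik([.59,-.24,.25],[180,0,y]))
q=[(abs(s[0]-get_obs()['joints']).max(),s[1]) for y in(18.5,-161.5) if (s:=(solve_ik([.59,-.24,.25],[180,0,y]),y))[0] is not None]
move_ptp([.57,-.22,.25],[180,0,min(q)[1]]);hold(.3)
o=get_obs();p,d=capture("wrist");cv2.imwrite("pics/w1.png",p[:,:,::-1]);np.save("pics/w1.npy",d);np.save("pics/w1T.npy",cam("wrist",o)['T'])
print(o)
P=cloud(cam("wrist",o),d);ok,r=panel(P,d,[.588,-.221]);print(r,cv2.boxPoints(r).round(),np.median(P[ok][:,2]))
t=P[(P[...,2]>.094)&(P[...,2]<.103)&(np.hypot(P[...,0]-.588,P[...,1]+.221)<.08)];print(len(t),cv2.minAreaRect((t[:,:2]*1000).astype(np.float32)),t.mean(0))
E
```

```text
18.5 [-2.22704229e+01  2.07566122e+01  9.14300959e+01 -2.54444375e-14
  6.78132918e+01  4.92295771e+01]
-161.5 [ -22.27042289   20.75661225   91.43009592    0.           67.81329183
 -130.77042289]
{'t': 4.9583, 'joints': array([-2.12241516e+01,  1.84413972e+01,  9.47627879e+01, -1.02389689e-03,
        6.67949901e+01,  5.02529381e+01]), 'dq': array([-0.15253831,  0.05347368,  0.02464524,  0.10223784,  0.06455559,
        0.03600521]), 'tau': array([ 6.34749513e-02, -5.74463189e+01, -3.37283492e+01,  5.86112821e-02,
       -4.82770591e-02, -5.93045788e-04]), 'ee_pos': array([ 0.5700784 , -0.21979209,  0.25000235]), 'orientation': array([ 1.79998749e+02, -3.24052745e-05,  1.85233137e+01]), 'ft_force': array([-0.65649036,  0.21141069, -0.25624862]), 'moment': array([-0.0135836 ,  0.16662707,  0.00434947]), 'finger_gap': 0.004648883313401716}
((618.2365112304688, -206.92108154296875), (174.53565979003906, 180.4751739501953), 19.35637092590332) [[ 506. -151.]
 [ 566. -321.]
 [ 730. -263.]
 [ 671.  -93.]] 0.0603139001695277
361 ((593.3575439453125, -232.3844451904297), (29.103490829467773, 13.257338523864746), 19.560529708862305) [ 0.59334953 -0.23242693  0.09655608]
```

View pics/w1.png

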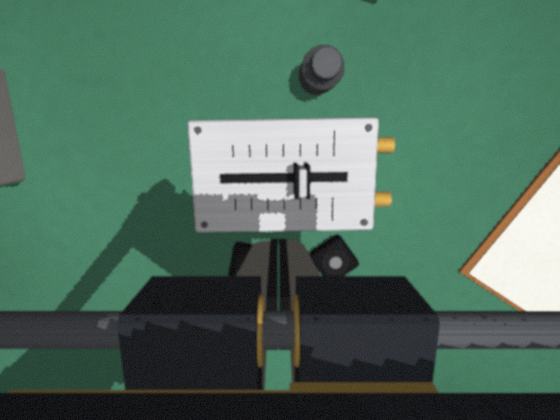

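The wrist view shows the slot from (220,179) to (348,177). The long zero line is at u≈334, and the lever is at (303,180), near the second notch tick (about 300 on the line spacing).

```bash
python3 - <<'E'
from h import *
m=camera_model("wrist");m['T']=np.load("pics/w1T.npy");yaw=np.radians(19.4)
ex=np.array([np.cos(yaw),np.sin(yaw)]);ey=np.array([-np.sin(yaw),np.cos(yaw)])
L=np.array([.59335,-.2324])
for n,u,v,z in[("z1",334,143,.06),("z2",333,209,.06),("slot0",348,177,.06),("slot1",220,179,.06),("far tick",233,151,.06),("far tick2",236,204,.06),("sc",197,130,.06),("sc",369,127,.06),("sc",204,225,.06),("sc",364,223,.06)]:
    p=atz(m,u,v,z);print(n,p.round(4),"rel lever x,y",((p[:2]-L)@ex).round(4),((p[:2]-L)@ey).round(4))
E
```

```text
z1 [ 0.6347 -0.2529  0.06  ] rel lever x,y 0.0322 -0.033
z2 [ 0.5742 -0.2747  0.06  ] rel lever x,y -0.0321 -0.0335
slot0 [ 0.6087 -0.2772  0.06  ] rel lever x,y -0.0004 -0.0474
slot1 [ 0.5673 -0.1601  0.06  ] rel lever x,y -0.0005 0.0769
far tick [ 0.5971 -0.1643  0.06  ] rel lever x,y 0.0261 0.063
far tick2 [ 0.5485 -0.182   0.06  ] rel lever x,y -0.0256 0.0624
sc [ 0.605  -0.1265  0.06  ] rel lever x,y 0.0461 0.096
sc [ 0.659  -0.2788  0.06  ] rel lever x,y 0.0465 -0.0655
sc [ 0.5176 -0.1579  0.06  ] rel lever x,y -0.0467 0.0954
sc [ 0.5706 -0.3092  0.06  ] rel lever x,y -0.0469 -0.0649
```

```bash
cat >> h.py <<'E'
yaw=np.radians(19.4);ey=np.array([-np.sin(yaw),np.cos(yaw)]);Z=np.array([.59335,-.2324])-.0332*ey
def at(s,z=.096): return [*(Z+ey*s),z]
def s_now(o=None):
    o=o or get_obs();return round(float((o['ee_pos'][:2]-Z)@ey),4),round(float(o['ft_force'][:2]@ey),2),round(o['t'],2),np.round(o['ee_pos'][2],4)
E
python3 - <<'E'
from h import *
move_ptp(at(.080,.20),[180,0,19.4]);movel(at(.080),feed=.1);print(s_now())
print(movel(at(.035),feed=.02,stop_force=3),s_now())
E
```

```text
(0.0797, 0.84, 6.55, np.float64(0.0967))
True (0.0526, 2.43, 7.92, np.float64(0.0957))
```

```bash
python3 - <<'E'
from h import *
print(movel(at(.012),feed=.025,stop_force=16),s_now());hold(.3);print(s_now())
E
```

```text
True (0.0209, 3.77, 9.15, np.float64(0.0954))
(0.021, 1.91, 9.45, np.float64(0.095))
```

```bash
python3 - <<'E'
from h import *
print(movel(at(.014),feed=.015,stop_force=12),s_now());hold(.3);print(s_now())
movel(at(.035),feed=.05);movel(at(.035,.2),feed=.15)
move_ptp([*(Z+ey*-.01-.02*np.array([np.cos(yaw),np.sin(yaw)])),.25],[180,0,19.4]);hold(.3)
o=get_obs();p,d=capture("wrist");cv2.imwrite("pics/w2.png",p[:,:,::-1])
P=cloud(cam("wrist",o),d);L=P[(P[...,2]>.094)&(P[...,2]<.103)&(np.hypot(P[...,0]-.588,P[...,1]+.221)<.09)]
c=np.array(cv2.minAreaRect((L[:,:2]*1000).astype(np.float32))[0])/1000;print(len(L),"lever s",(c-Z)@ey,get_obs()['t'])
E
```

```text
True (0.021, 1.97, 9.76, np.float64(0.0947))
(0.0211, 1.59, 10.06, np.float64(0.0944))
380 lever s 0.0007716539944137539 12.0667
```

View pics/w2.png

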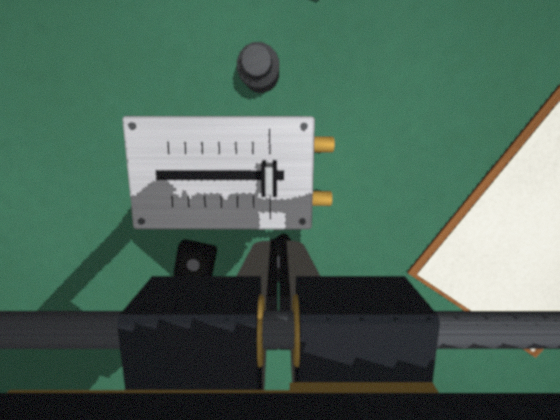

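The lever at (269,178) stands on the long zero line. Next I touch it from the socket side.

```bash
python3 - <<'E'
from h import *
move_ptp(at(-.050,.20),[180,0,19.4]);movel(at(-.050),feed=.1);print(s_now())
print(movel(at(-.010),feed=.02,stop_force=3),s_now())
c=s_now()[0]
print(abs(c+.0195)<.004)
if abs(c+.0195)<.004:
    for k in range(11):
        movel(at(c+.001*(k+1)),feed=.01);print(k+1,s_now())
E
```

```text
(-0.0504, 0.17, 13.63, np.float64(0.0967))
True (-0.0218, -3.17, 14.97, np.float64(0.096))
True
1 (-0.0216, -4.65, 15.22, np.float64(0.0961))
2 (-0.0212, -7.67, 15.47, np.float64(0.0962))
3 (-0.0207, -8.77, 15.72, np.float64(0.0962))
4 (-0.0183, -2.66, 15.97, np.float64(0.0961))
5 (-0.0164, -1.22, 16.22, np.float64(0.096))
6 (-0.0151, -0.28, 16.47, np.float64(0.0957))
7 (-0.0143, -0.2, 16.72, np.float64(0.0957))
8 (-0.0136, 0.08, 16.97, np.float64(0.0959))
9 (-0.0127, -0.66, 17.22, np.float64(0.096))
10 (-0.0117, 0.49, 17.47, np.float64(0.096))
11 (-0.0107, -0.08, 17.72, np.float64(0.096))
```

```bash
cat >> h.py <<'E'
def touch(lim):
    r=movel(at(lim),feed=.01,stop_force=3);print("touch",r,s_now());return r,s_now()[0]
E
python3 - <<'E'
from h import *
r,c=touch(-.003)
if r and abs(c+.0056)<.002:
    for k in range(11):
        movel(at(c+.001*(k+1)),feed=.01);print(k+1,s_now())
E
```

```text
touch True (-0.006, -2.2, 18.28, np.float64(0.0959))
1 (-0.0056, -5.22, 18.53, np.float64(0.0961))
2 (-0.0052, -6.96, 18.78, np.float64(0.0961))
3 (-0.0046, -9.53, 19.03, np.float64(0.0962))
4 (-0.0023, -3.27, 19.28, np.float64(0.096))
5 (-0.0005, -1.75, 19.53, np.float64(0.0959))
6 (0.0007, -1.51, 19.78, np.float64(0.0958))
7 (0.0014, -0.38, 20.03, np.float64(0.0958))
8 (0.0022, -0.31, 20.28, np.float64(0.096))
9 (0.0031, 0.83, 20.53, np.float64(0.096))
10 (0.004, -0.22, 20.78, np.float64(0.096))
11 (0.0051, -1.83, 21.03, np.float64(0.096))
```

```bash
python3 - <<'E'
from h import *
r,c=touch(.0125)
if r and abs(c-.0101)<.002:
    for k in range(11):
        movel(at(c+.001*(k+1)),feed=.01);print(k+1,s_now())
    movel(at(.010),feed=.05);movel(at(.0,.2),feed=.15)
    move_ptp([*(Z+ey*.02-.02*np.array([np.cos(yaw),np.sin(yaw)])),.25],[180,0,19.4]);hold(.3)
    o=get_obs();p,d=capture("wrist");cv2.imwrite("pics/w3.png",p[:,:,::-1])
    P=cloud(cam("wrist",o),d);L=P[(P[...,2]>.094)&(P[...,2]<.103)&(np.hypot(P[...,0]-.588,P[...,1]+.221)<.09)]
    q=np.array(cv2.minAreaRect((L[:,:2]*1000).astype(np.float32))[0])/1000;print(len(L),"lever s",(q-Z)@ey,get_obs()['t'])
E
```

```text
touch True (0.01, -2.63, 21.6, np.float64(0.0959))
1 (0.0104, -5.31, 21.85, np.float64(0.0961))
2 (0.0108, -7.38, 22.1, np.float64(0.0962))
3 (0.0114, -9.75, 22.35, np.float64(0.0962))
4 (0.0137, -3.62, 22.6, np.float64(0.096))
5 (0.0155, -0.55, 22.85, np.float64(0.096))
6 (0.0167, -0.66, 23.1, np.float64(0.0958))
7 (0.0174, 0.8, 23.35, np.float64(0.0958))
8 (0.0182, -0.57, 23.6, np.float64(0.0959))
9 (0.0191, -0.45, 23.85, np.float64(0.096))
10 (0.0201, -0.04, 24.1, np.float64(0.096))
11 (0.0211, 0.16, 24.35, np.float64(0.096))
379 lever s 0.04899808836298205 26.2583
```

View pics/w3.png

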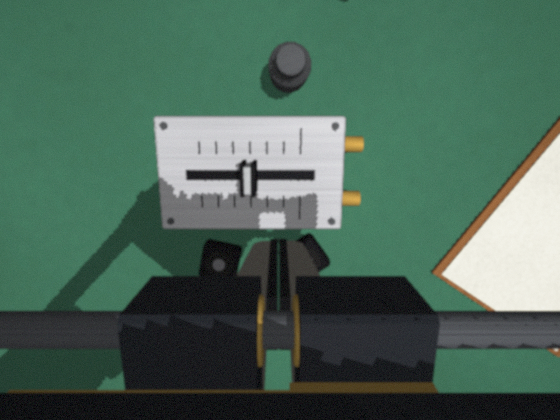

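The lever at (248,178) is on the third tick from the long line (300, 284, 267, 250). Its measured travel from the zero reading is 48.2 mm, and the arm is clear.

```bash
python3 -c "
from workcell import *
hand_in()"
```

```text
the job is handed in; nothing more can be done
```

The lever is resting in the third click from the zero stop, and I handed the job in at about 26 s; no verdict is reported.

- **To zero:** I found the lever in the second notch and pushed its far cheek with the closed fingers until it would go no further. The wrist camera then showed it on the long zero line.
- **To the third click:** I pushed the zero-side cheek in three short pushes of about 11 mm, 1 mm at a time. Each push peaked at about 9–10 N and then dropped to zero as the lever snapped on. A light touch after clicks one and two found the lever 16 mm further each time.
- **Final check:** The last picture shows the lever on the third line. The depth measurement puts it 48.2 mm from the zero reading, with the arm clear above it.
- **Not measured:** I kept away from the amplifier's knob, the speakers and the calibrator. They looked undisturbed where the pictures showed them, but I did not measure their final positions, and the knob was out of view in the last picture.

No check failed or disagreed.

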